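# Open the soap-refill cupboard by its paddle latch

### The job

The push dispenser is empty and its refills are in the small stainless cupboard on the sill. Lift the paddle handle on the cupboard's door slowly, feeling for the point where it comes up against its stop so that the hidden pawl is fully withdrawn; neither force it hard against the stop nor tug at the door while the pawl still holds it. With the paddle held up, swing the door gently wide open, to about square with the front, then let go so that the paddle drops back and the door is left standing open, with the other things on the sill left as they are.

Things in the scene. Friction and masses are not known exactly. Their poses are not given: they have to be found in the camera images.
- cupboard: stainless cupboard fixed on the sill, 170 mm deep, 270 wide, 175 high. Origin: centre of its underside; x points from front to back (the front with the door faces the robot), y to its left (hinge side), z up. The inset door is flush with the front face (x = -85 mm): 224 mm wide, 133 high, 12 thick, lower edge 21 mm above the sill.
- door (a joint): hinge angle of the door in rad. 0: shut; grows as the free (right-hand) edge swings out towards the robot and round to the left; hinge stop at 1.75. Light friction only (about 0.1 N m); the door stays where it is left.
- hinge (a point): point on the door's upright hinge axis, which stands at the left end of the door, 4 mm in front of the front face; at the height of the paddle's pivot, 127 mm above the sill. Its axes are those of the door (with the door shut: those of the cupboard).
- paddle (a joint): angle of the paddle in rad: 0 at rest, drooping 0.35 rad below level; grows as its free end is lifted; sprung back. The lift is slack first (pull about 2 N at the grip, length unknown, 0.05 to 0.6 rad), then draws the pawl down for 0.22 rad (pull rising from 6 to 9 N) until it is clear of the frame; 0.03 rad farther, at 0.3 to 0.87 in all, is a firm stop (see latch_stop).
- paddle_pivot (a point): middle of the paddle's level pivot pin, which runs across the door (along y); 12 mm in front of the door's front face, 185 mm to the right of the hinge axis, 27 mm below the door's upper edge. Its axes turn with the paddle.
- paddle_grip (a point): where to grip: centre of the paddle handle, 55 mm from the pivot pin; moves with paddle and door. The handle is a stainless pressing 44 mm wide across the door, reaching 80 mm from the pin, with side flanges 16 mm deep: pinch these from above, fingers closing along the cupboard's y. A pinch resists turning, so turn the wrist with the paddle. 105 mm above the sill at rest. Its axes turn with the paddle (at rest: the cupboard's).
- keeper: keeper plate hidden behind the upper frame rail, 30 mm wide, 16 mm high; the sprung pawl sits behind it and bears on it if the shut door is pulled (1.5 mm of play). Origin: middle of its lower edge. The pawl has passed it once the door is 0.08 rad open. A load over 15 N means tugging at a latched door.
- latch_stop: rubber stop block, 34 mm wide, hidden in the latch case inside the door; the fully withdrawn pawl bottoms on it. Origin: centre of its top. There the pull at the grip climbs from 9 N by some 6 N per mm. A load over 15 N on it (18 N of pull in all, or 1 N m about the pivot pin) means forcing the latch.
- dispenser: empty stainless push dispenser with a chrome press pump, 68 mm across and 194 mm high, standing to the left of the cupboard. Origin: centre of its underside. Leave alone.
- nail_brush: grey plastic nail brush with a bow handle, 40 x 88 x 52 mm, lying on the right. Origin: centre of its underside. Leave alone.
- sugar_bowl: white ceramic sugar bowl with its lid on, 94 mm across and 100 mm high, to the right of the cupboard. Origin: centre of its underside. Leave alone.
- whisk: small steel whisk lying flat, 200 mm long, 37 mm across the wires. Origin: on the sill below its middle, x along it. Leave alone.

How it is judged:
By the outcome, as a careful person would: the job done as asked, in the order asked, and still so for the second after the job is handed in, with the robot touching nothing.
It also fails if it takes over 69 s, if anything falls off the work surface, if the arm or the gripper's body presses on something with over 40 N, if the wrist force passes 120 N, or if a joint passes its speed limit or range.

### The arm

A 6-joint arm with a two-finger parallel gripper is mounted at the origin on the work surface. World frame = base frame: x ahead of the robot, y to its left, z up, the work surface at z = 0. Lengths are in mm, angles in rad, forces in N, time in s.
With the tool pointing down it reaches from about 350 to 775 mm from the base axis. Payload 7.3 kg.
Tool frame: the origin (TCP) lies on the front face of the gripper's body, between the roots of the fingers; the fingertips stand 66 mm ahead of it and the grasp point (between the pads) lies 47 mm ahead of it (bot.tip_extent is the distance from the TCP to the fingertips, in mm); z points along the fingers, y is the line along which they close (so a half turn about z gives the same grasp; the last joint's range is limited). The gripper opens to 92 mm and grips with 3 to 60 N. Pads are 19 mm wide; open, the fingers measure 130 mm over their backs; the gripper's body (75 mm by 190 mm) begins 47 mm behind the grasp point.
Start: joints at [-0.146, 0.342, 1.524, -0, 1.275, -0.146], TCP at [525.013, 0.02, 292.241] pointing down, gripper open.
Joint ranges: [-2.53, 2.53], [-0.77, 2.02], [0.04, 2.7], [-1, 4.14], [0.28, 2.66], [-3.11, 3.11]. Speed limits (rad/s): [2.57, 2.57, 3.14, 3.14, 3.14, 3.14].

### API

Orientations are given as [roll, pitch, yaw] about the fixed x, y, z axes, in that order (R = Rz(yaw) Ry(pitch) Rx(roll)).
In Python, from plant import readout, viewer, order, bot gives the robot as it stands.
- The arm moves only by the shell command python3 -m creep 'ROWS'. ROWS is text: rows parted by semicolons, each of 7 numbers parted by spaces: the shift along the world's x, y, z in m, then the turn, a rotation vector about the world's x, y, z in rad, then the opening in per cent of the stroke, from 0 (shut) to 100 (fully open). A call has 1 to 8 rows; each row shifts and turns the commanded pose from where the row before left it; what a row does not reach is not made up. A row lasts 1/12 s, in which the tool goes at most 41.7 mm and 7.16 degrees, less where a joint would pass 70% of its speed; a pose out of reach is approached as far as the arm can. A call is refused whole if a number of a shift passes 0.0417 or a number of a turn 0.125, either way. A call with a gripper value outside its range is refused whole. The fingers move at their own pace and stop on an object; the grip force is fixed at half the most. Time passes only in rows, so rows that do not move let the fingers close. It gives the time, the measured TCP pose, the force, the opening and the grip force at its end, in the units of the state.
- readout.get_obs(): the state, without advancing time (a new reading comes with each control period).
- viewer.capture(name): name is "scene" or "side" or "wrist"; returns the picture (384x512x3 uint8, red, green, blue); there is no depth.
- viewer.camera_info(name): a dict with "fx", "fy", "cx", "cy" (pixels), "origin" and "rotation" of the camera in the world. Camera axes: x right, y up, looking along -z (the intrinsics and any distortion apply to the point x, -y, -z); pixel columns grow to the right and rows downward; lengths in mm; the calibration is good to about 2 mm. A picture is of the moment at which its call begins: read the wrist's pose just before it. camera_info takes no time and is no camera call; for the wrist camera it gives the pose at the moment of the call.
- order.close_job(): hands the job in; it is judged then, once.
The state is a dict: "time": time; "joint_positions": joint angles; "dq": joint speeds; "tau": joint torques, N m; "tool_pos": TCP position; "tcp_rot": TCP orientation; "contact_force": force on the tool from outside, world axes, zero at the start; "moment": the same for the moment, N m; "grip_width": finger opening in mm; "finger_force": force on a finger pad.
Only numpy, scipy, OpenCV 4.12 (cv2) and the standard library are available. Lean on these libraries where they do the work, as an engineer would, in place of code of your own. Each camera call takes 0.05 s, during which the arm holds its last target. There are 200 camera calls.

## Working session

There is one attempt and no reset: what is moved stays moved. The work goes in short steps, Python scripts to look and compute and a shell command to move; the robot and the scene stay as the last step left them, time stands still between calls to the robot, and variables do not carry over. Pictures are saved under pics/ and viewed, at most 10 in all, crops included, and the job is handed in when it is done.

```bash
ls; mkdir -p pics; python3 - <<'E'
from plant import readout, viewer, order, bot
import cv2,numpy as np
for n in("scene","side","wrist"):
    i=viewer.camera_info(n); print(n,i)
    cv2.imwrite(f"pics/{n}0.png",viewer.capture(n)[:,:,::-1])
print(readout.get_obs())
E
```

```text
pics
scene {'fx': 401.4575107264879, 'fy': 401.4575107264879, 'cx': 263.0983258156405, 'cy': 196.79495070661653, 'origin': array([1194.17572839,   16.96750546,  804.51520315]), 'rotation': array([0.69299481, 0.00776472, 1.70902364])}
side {'fx': 459.7853408786153, 'fy': 459.7853408786153, 'cx': 255.63432922421336, 'cy': 189.26524740139848, 'origin': array([  25.2641691 , -926.96970573,  799.3789392 ]), 'rotation': array([ 9.76158820e-01,  1.71884737e-04, -6.00809035e-01])}
wrist {'fx': 306.9894182403675, 'fy': 306.9894182403675, 'cx': 251.8126214095581, 'cy': 194.82590550671642, 'origin': array([524.87484267,  74.23639624, 383.81606492]), 'rotation': array([-2.77968611e-01,  2.60366151e-03, -1.80877134e-04])}
{'time': 0.15, 'joint_positions': array([-1.46006966e-01,  3.42539953e-01,  1.52473065e+00, -2.01687865e-05,
        1.27540287e+00, -1.45991495e-01]), 'dq': array([-0.00080702, -0.00244727, -0.00286799,  0.00132306,  0.00067054,
       -0.00154658]), 'tau': array([ 7.52666965e-04, -4.31470585e+01, -2.44352603e+01,  7.18239485e-02,
        5.38185902e-02, -1.32920518e-04]), 'tool_pos': array([5.24794010e+02, 4.39671828e-02, 2.91739740e+02]), 'tcp_rot': array([-3.14052052e+00, -1.38147910e-04,  1.57078666e+00]), 'contact_force': array([-0.06041824,  0.91346354, -0.1945627 ]), 'moment': array([ 0.01175539, -0.03895434,  0.02227395]), 'finger_force': 0.0, 'grip_width': 91.71287307303207}
```

View pics/scene0.png

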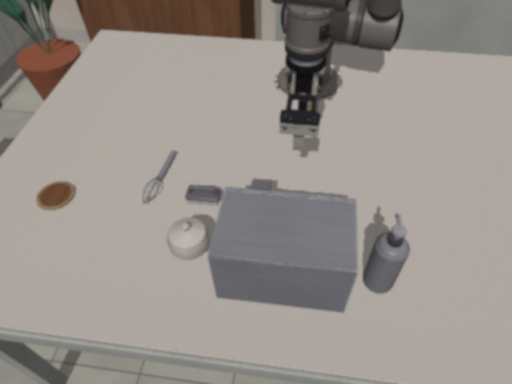

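View pics/side0.png

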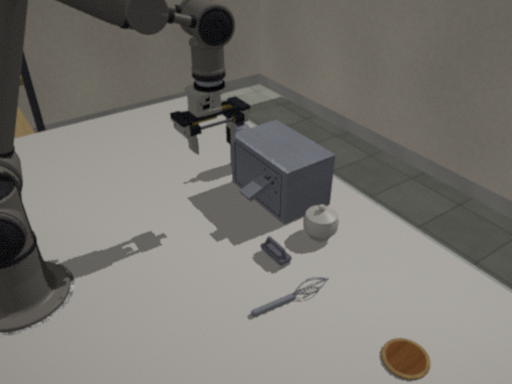

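The scene view shows the cupboard (top face about columns 215–356, rows 188–262), the dispenser at (385,265), the bowl at (188,238), the brush at (203,193), and the paddle tip at (262,186). The side view shows the door front with the paddle at about (258,185).

```bash
cat > h.py <<'E'
import numpy as np,cv2
from scipy.spatial.transform import Rotation as R
from plant import readout, viewer, order, bot
def ray(i,u,v):
    r=R.from_euler('xyz',i['rotation']).as_matrix()
    return np.array(i['origin']),r@np.array([(u-i['cx'])/i['fx'],-(v-i['cy'])/i['fy'],-1.])
def onz(i,u,v,z):
    o,d=ray(i,u,v); return o+d*(z-o[2])/d[2]
def proj(i,p):
    r=R.from_euler('xyz',i['rotation']).as_matrix(); c=r.T@(np.array(p)-i['origin'])
    return i['cx']-i['fx']*c[0]/c[2], i['cy']+i['fy']*c[1]/c[2]
E
python3 - <<'E'
import cv2,numpy as np
a=cv2.imread("pics/scene0.png")[170:310,200:370];b=cv2.imread("pics/side0.png")[115:225,220:340]
a=cv2.resize(a,None,fx=2.35,fy=2.35*1,interpolation=2);b=cv2.resize(b,None,fx=3.25,fy=3.25,interpolation=2)
h=max(a.shape[0],b.shape[0])
f=lambda m:cv2.copyMakeBorder(m,0,h-m.shape[0],0,0,0)
c=np.clip(np.hstack([f(a),f(b)]).astype(float)*1.5,0,255);cv2.imwrite("pics/crop1.png",c);print(c.shape,a.shape)
E
```

```text
(358, 790, 3) (329, 400, 3)[ WARN:0@0.041] global loadsave.cpp:1063 imwrite_ Unsupported depth image for selected encoder is fallbacked to CV_8U.
```

View pics/crop1.png

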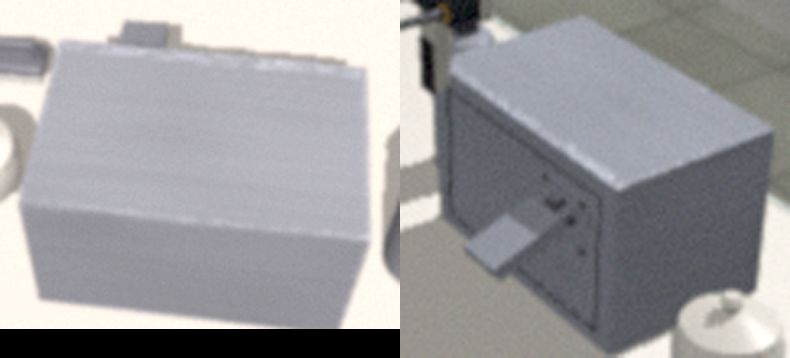

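The crop shows the four top corners in each view. In scene-crop pixels they are (60,43), (367,68), (20,205), (370,240). In side-crop pixels they are (455,68), (617,188), (770,130), (583,17), with the paddle tip edge at (465,250)–(505,277).

```bash
python3 - <<'E'
from h import *
S=viewer.camera_info("scene");D=viewer.camera_info("side")
cs=[(60,43),(367,68),(20,205),(370,240)]; cd=[(617,188),(455,68),(770,130),(583,17)]
Q=np.array([[-85,-135],[-85,135],[85,-135],[85,135]],float)
P=[]
for n,a,b in zip("FR FL BR BL".split(),cs,cd):
    p=onz(S,200+a[0]/2.353,170+a[1]/2.35,175);q=onz(D,220+(b[0]-400)/3.25,115+b[1]/3.25,175);print(n,p.round(),q.round());P.append((p[:2],q[:2]))
P=np.array(P)
for k in (P[:,0],P[:,1],P.mean(1)):
    c=k.mean(0); z=((k-c)@[1,1j])*np.conj(Q@[1,1j]); yaw=np.angle(z.sum()); 
    Rm=np.array([[np.cos(yaw),-np.sin(yaw)],[np.sin(yaw),np.cos(yaw)]])
    print("centre",c,"yaw",yaw,"res",(k-c-Q@Rm.T).round(1).tolist())
for zc in (85,86): 
  for px in ((465,250),(505,277)): print(onz(D,220+(px[0]-400)/3.25,115+px[1]/3.25,zc))
g=c+Rm@[-85-12-55*np.cos(.35),112-185]; print("grip",g, "pivot",c+Rm@[-97,-73],"hinge",c+Rm@[-89,112])
t=lambda r,y:[*(c+Rm@[-97-80*np.cos(.35),y-73]),127-80*np.sin(.35)]
for y in(-22,22): print("pred tip side crop",[(u-220)*3.25+400 for u in proj(D,t(80,y))[:1]],[(proj(D,t(80,y))[1]-115)*3.25], "scene", proj(S,t(80,y)))
E
```

```text
FR [ 665. -140.  175.] [ 655. -149.  175.]
FL [658. 127. 175.] [659.  95. 175.]
BR [ 831. -138.  175.] [ 817. -148.  175.]
BL [826. 128. 175.] [817. 115. 175.]
centre [744.95282612  -5.88621499] yaw 0.01839979590080507 res [[2.2, 2.0], [0.5, -0.2], [-1.2, 0.8], [-1.5, -2.6]]
centre [737.22785921 -21.64121083] yaw 0.011102561692764992 res [[1.5, 9.0], [8.7, -17.0], [-6.7, 7.3], [-3.5, 0.6]]
centre [741.09034266 -13.76371291] yaw 0.014842923180658033 res [[1.8, 5.5], [4.6, -8.6], [-4.0, 4.1], [-2.4, -1.0]]
[579.47412881 -42.01629975  85.        ]
[585.3143406  -93.78399264  85.        ]
[578.69833612 -43.25507284  86.        ]
[584.53037268 -94.95030042  86.        ]
grip [593.52471319 -88.96222122] pivot [645.18452122 -88.19538234] hinge [650.43780003  96.90297816]
pred tip side crop [np.float64(501.7502546990328)] [np.float64(278.75012536787983)] scene (np.float64(248.0211847063065), np.float64(180.5451306291818))
pred tip side crop [np.float64(471.3294437382277)] [np.float64(253.49249046085203)] scene (np.float64(266.514198707204), np.float64(182.1592308689473))
```

```bash
python3 -m creep '0 -0.01 0 0 0 0.12 100;0 -0.01 0 0 0 0.12 100;0 -0.01 0 0 0 0.12 100;0 -0.01 0 0 0 0.12 100;0 -0.01 0 0 0 0.12 100;0 -0.01 0 0 0 0.12 100;0 -0.01 0 0 0 0.12 100' ; python3 -m creep '0 -0.01 0 0 0 0.12 100;0 0 0 0 0 0.12 100;0 0 0 0 0 0.12 100;0 0 0 0 0 0.12 100;0 0 0 0 0 0.12 100;0 0 0 0 0 0.12 100;0 0 0 0 0 0.03 100;0 0 0 0 0 0 100'
python3 - <<'E'
from h import *
i=viewer.camera_info("wrist");im=viewer.capture("wrist")[:,:,::-1]
np.save("w1.npy",i,allow_pickle=True);print(i);cv2.imwrite("pics/w1.png",im);o=readout.get_obs();print(o['tool_pos'],o['tcp_rot'],o['joint_positions'])
E
```

```text
time: 0.73
tool_pos: [524.8, -70.4, 291.9]
tcp_rot: [-3.141, -0.001, 2.417]
contact_force: [0.2, -0.8, 0.1]
grip_width: 91.6
finger_force: 0.0
time: 1.4
tool_pos: [524.9, -80.0, 291.9]
tcp_rot: [3.141, -0.001, -3.121]
contact_force: [0.1, 0.1, -0.1]
grip_width: 91.9
finger_force: 0.0
{'fx': 306.9894182403675, 'fy': 306.9894182403675, 'cx': 251.8126214095581, 'cy': 194.82590550671642, 'origin': array([451.20502031, -81.05328155, 384.1735953 ]), 'rotation': array([-2.75408946e-01,  5.22186817e-04,  1.59084511e+00])}
[524.91188699 -79.93309441 291.98502524] [ 3.14129011e+00 -5.33847738e-04 -3.12343221e+00] [-2.95567941e-01  3.53410155e-01  1.50779712e+00  1.28382812e-04
  1.28098654e+00 -1.88456135e+00]
```

View pics/w1.png

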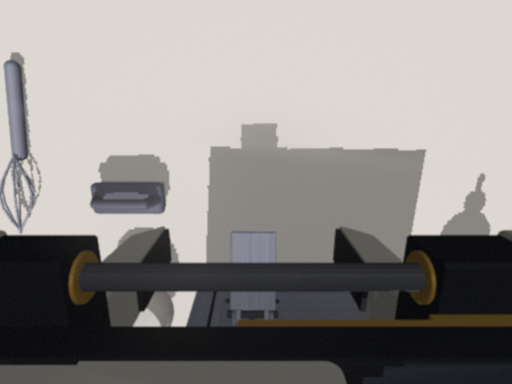

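The wrist view shows the paddle's free end at row 232, columns 231–277, running back to row about 308. The cupboard front lies behind the gripper bar.

```bash
python3 - <<'E'
from h import *
i=viewer.camera_info("wrist")
for p in((231,232),(277,232),(254,232)): print(onz(i,*p,99.6).round(1))
for p in((232,308),(276,308)): print(onz(i,*p,127).round(1))
im=cv2.imread("pics/w1.png");print(im[280:320:3,254].sum(1)//3, im[215:245:2,250].sum(1)//3,im[250,222:286:2].sum(1)//3)
cv2.imwrite("pics/sd1.png",cv2.resize(viewer.capture("side")[115:235,200:360,::-1],None,fx=4.5,fy=4.5,interpolation=2))
E
```

```text
[570.6 -99.7  99.6]
[569.7 -53.8  99.6]
[570.1 -76.7  99.6]
[638.6 -96.9 127. ]
[637.8 -54.2 127. ]
[51 47 45 40 92 98 99 97 98 98 61 39 41 47] [134 134 134 136 133 136 134 133 114 121 135 135 135 136 137] [132 134 132 134 121 135 140 143 138 140 141 142 141 140 134 139 142 140
 138 139 139 138 141 140 133 135 134 123 131 133 131 133]
```

View pics/sd1.png

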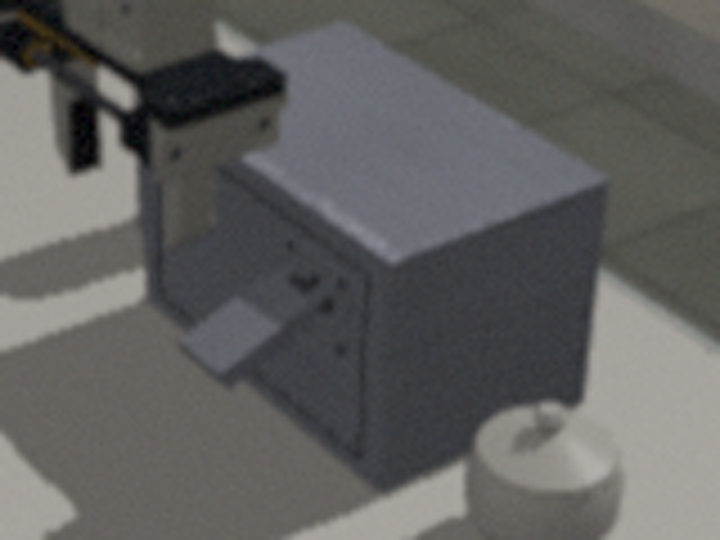

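Measured: pivot near (646, −75.5) and grip near (594.5, −76.3, 105), with yaw about 0.018. That agrees with the scene-view fit. I'll tilt the tool 0.4 rad toward the robot, so there's room for the wrist to turn with the paddle, and descend.

```bash
python3 -m creep '0.007 0.0009 -0.022 0 -0.1 0 100;0.007 0.0009 -0.022 0 -0.1 0 100;0.007 0.0009 -0.022 0 -0.1 0 100;0.007 0.001 -0.0225 0 -0.1 0 100;0 0 0 0 0 0 100'; python3 -m creep '0.004 0 -0.01 0 0 0 100;0.004 0 -0.01 0 0 0 100;0.005 0 -0.01 0 0 0 100;0.005 0 -0.0125 0 0 0 100;0.005 0 -0.0125 0 0 0 100;0 0 0 0 0 0 100;0 0 0 0 0 0 100'
python3 - <<'E'
from h import *
cv2.imwrite("pics/w2.png",viewer.capture("wrist")[:,:,::-1])
a=cv2.resize(viewer.capture("side")[115:235,180:330,::-1],None,fx=4,fy=4)
cv2.imwrite("pics/sd2.png",a)
E
```

```text
time: 1.92
tool_pos: [549.5, -75.4, 198.9]
tcp_rot: [-3.137, 0.394, -3.124]
contact_force: [-2.3, 1.0, -1.4]
grip_width: 92.0
finger_force: 0.0
time: 2.5
tool_pos: [576.6, -76.1, 148.4]
tcp_rot: [-3.134, 0.398, -3.12]
contact_force: [-1.0, 0.1, 0.9]
grip_width: 91.9
finger_force: 0.0
```

View pics/w2.png

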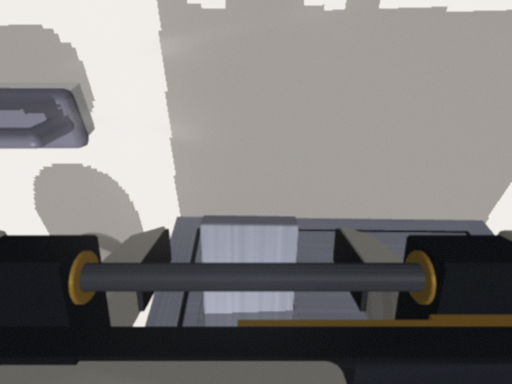

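View pics/sd2.png

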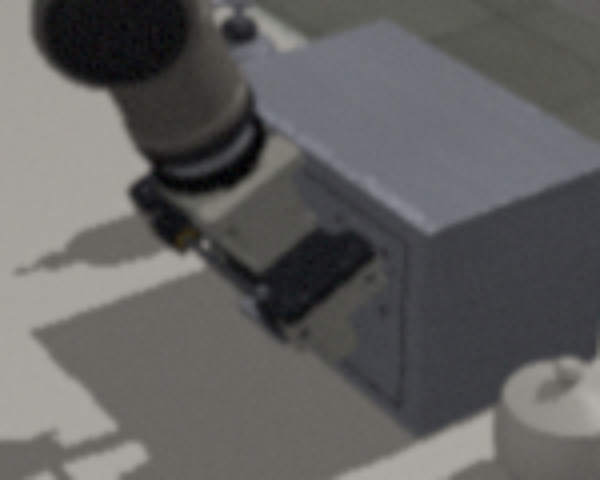

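The paddle (columns 202–297) is centred between the fingers (170–335), with its free end at row 217. I'll check that point and close the grip.

```bash
python3 - <<'E'
from h import *
i=viewer.camera_info("wrist")
for p in((202,217),(298,217)): print(onz(i,*p,99.6).round(1))
for p in((203,312),(294,312)): print(onz(i,*p,125).round(1))
print(readout.get_obs()['contact_force'],readout.get_obs()['moment'])
E
python3 -m creep '0 0 0 0 0 0 60;0 0 0 0 0 0 55;0 0 0 0 0 0 50;0 0 0 0 0 0 48;0 0 0 0 0 0 46;0 0 0 0 0 0 44;0 0 0 0 0 0 42;0 0 0 0 0 0 40'; python3 -m creep '0 0 0 0 0 0 30;0 0 0 0 0 0 20;0 0 0 0 0 0 20;0 0 0 0 0 0 20;0 0 0 0 0 0 20;0 0 0 0 0 0 20'
python3 -c "
from h import *
o=readout.get_obs();print(o['contact_force'],o['moment'],o['tool_pos'],o['tcp_rot'])"
```

```text
[571.7 -99.9  99.6]
[570.5 -54.8  99.6]
[611.  -99.3 125. ]
[609.6 -55.1 125. ]
[-0.08053163 -0.30837075 -0.70949997] [ 0.16305306  0.19712982 -0.01158167]
time: 3.27
tool_pos: [576.0, -77.3, 148.9]
tcp_rot: [-3.132, 0.4, -3.121]
contact_force: [-4.3, -13.8, -2.4]
grip_width: 43.7
finger_force: 30.0
time: 3.77
tool_pos: [575.9, -77.4, 148.9]
tcp_rot: [-3.132, 0.399, -3.121]
contact_force: [-2.0, -7.5, -0.3]
grip_width: 43.7
finger_force: 29.9
[-2.03252123 -7.52257622 -0.34211543] [-0.75156819  0.51925053 -0.28371764] [575.91267715 -77.38703174 148.85140492] [-3.13222916  0.39942313 -3.12080673]
```

```bash
cat > st.py <<'E'
from h import *
P=np.array([646,-75.5,127.])
o=readout.get_obs();F=o['contact_force'];M=o['moment']+np.cross((o['tool_pos']-P)/1000,F)
th=R.from_euler('xyz',o['tcp_rot']).as_matrix()[:,2]
g=o['tool_pos']+47*th
print("F",F.round(1),"Mtcp",o['moment'].round(2),"Mpiv",M.round(2),"pull",round(-M[1]/.055,1),"tilt",round(float(np.arctan2(th[0],-th[2])),3),"grip",g.round(1),"gripang",round(float(np.arctan2(g[2]-127,646-g[0])),3),"w",round(o['grip_width'],1),"tcp",o['tool_pos'].round(1),'yaw',o['tcp_rot'][2].round(3))
E
python3 -m creep '0 -0.0012 0 0 0 0 20;0 0 0 0 0 0 20;0 0 0 0 0 0 20';python3 st.py
python3 - <<'E'
import numpy as np
r=np.array([-70.,21.8])
f=lambda t:np.array([r[0]*np.cos(t)+r[1]*np.sin(t),-r[0]*np.sin(t)+r[1]*np.cos(t)])
for k in range(18): print(round(k*.05,2),(f(.05*k+.05)-f(.05*k)).round(2))
E
```

```text
time: 4.02
tool_pos: [575.9, -77.6, 148.9]
tcp_rot: [-3.133, 0.399, -3.121]
contact_force: [-2.0, -1.7, 1.2]
grip_width: 43.3
finger_force: 29.9
F [-2.  -1.7  1.2] Mtcp [-0.23  0.33  0.01] Mpiv [-0.19  0.37  0.13] pull -6.7 tilt 0.399 grip [594.2 -77.6 105.6] gripang -0.392 w 43.3 tcp [575.9 -77.6 148.9] yaw -3.121
0.0 [1.18 3.47]
0.05 [1.35 3.41]
0.1 [1.52 3.34]
0.15 [1.68 3.26]
0.2 [1.84 3.17]
0.25 [2.   3.07]
0.3 [2.15 2.97]
0.35 [2.3  2.86]
0.4 [2.44 2.74]
0.45 [2.57 2.61]
0.5 [2.7  2.48]
0.55 [2.82 2.34]
0.6 [2.93 2.2 ]
0.65 [3.04 2.05]
0.7 [3.14 1.9 ]
0.75 [3.23 1.74]
0.8 [3.31 1.57]
0.85 [3.38 1.41]
```

```bash
python3 -m creep '0.0006 0 0.0017 0 0.025 0 20;0.0006 0 0.0017 0 0.025 0 20;0 0 0 0 0 0 20' >/dev/null;python3 st.py
python3 -m creep '0.0007 0 0.0017 0 0.025 0 20;0.0007 0 0.0017 0 0.025 0 20;0 0 0 0 0 0 20'>/dev/null;python3 st.py
python3 -m creep '0.0008 0 0.0017 0 0.025 0 20;0.0007 0 0.0017 0 0.025 0 20;0 0 0 0 0 0 20'>/dev/null;python3 st.py
```

```text
F [-1.7 -3.8 -1.4] Mtcp [-0.47  0.51 -0.09] Mpiv [-0.37  0.37  0.17] pull -6.7 tilt 0.348 grip [593.2 -77.5 108.1] gripang -0.344 w 43.8 tcp [577.2 -77.5 152.3] yaw -3.12
F [-3.4 -3.  -1.1] Mtcp [-0.58  0.47 -0.12] Mpiv [-0.5   0.29  0.07] pull -5.3 tilt 0.298 grip [592.4 -77.5 110.6] gripang -0.297 w 43.9 tcp [578.5 -77.5 155.5] yaw -3.121
F [-1.9 -3.6 -3.9] Mtcp [-0.65  0.24 -0.04] Mpiv [-0.53 -0.08  0.19] pull 1.5 tilt 0.249 grip [591.6 -77.5 113.1] gripang -0.251 w 43.7 tcp [580.  -77.5 158.6] yaw -3.121
```

```bash
python3 -m creep '0.0008 0 0.0016 0 0.025 0 20;0 0 0 0 0 0 20' >/dev/null;python3 st.py
python3 -m creep '0.0009 0 0.0016 0 0.025 0 20;0 0 0 0 0 0 20'>/dev/null;python3 st.py
python3 -m creep '0.0009 0 0.0016 0 0.025 0 20;0 0 0 0 0 0 20'>/dev/null;python3 st.py
python3 -m creep '0.0009 0 0.0016 0 0.025 0 20;0 0 0 0 0 0 20;0 0 0 0 0 0 20'>/dev/null;python3 st.py
```

```text
F [-1.  -2.8 -4.3] Mtcp [-0.62  0.26 -0.1 ] Mpiv [-0.52 -0.05  0.08] pull 0.9 tilt 0.224 grip [591.2 -77.5 114.4] gripang -0.226 w 44.0 tcp [580.8 -77.5 160.2] yaw -3.121
F [-2.1 -3.9 -3.5] Mtcp [-0.65  0.21 -0.05] Mpiv [-0.51 -0.09  0.19] pull 1.6 tilt 0.199 grip [591.  -77.5 115.7] gripang -0.202 w 43.7 tcp [581.7 -77.5 161.8] yaw -3.122
F [-1.5 -4.1 -5.9] Mtcp [-0.74  0.23 -0.13] Mpiv [-0.57 -0.2   0.13] pull 3.6 tilt 0.174 grip [590.7 -77.5 117.1] gripang -0.177 w 43.8 tcp [582.6 -77.5 163.4] yaw -3.122
F [-1.7 -4.  -4.9] Mtcp [-0.66  0.11 -0.13] Mpiv [-0.5  -0.26  0.11] pull 4.8 tilt 0.15 grip [590.5 -77.5 118.4] gripang -0.153 w 43.7 tcp [583.4 -77.5 164.9] yaw -3.122
```

```bash
for k in 1 2; do python3 -m creep '0.0005 0 0.0008 0 0.0125 0 20;0 0 0 0 0 0 20' >/dev/null;python3 st.py|cut -c1-170
python3 -m creep '0.0005 0 0.0007 0 0.0125 0 20;0 0 0 0 0 0 20'>/dev/null;python3 st.py|cut -c1-170; done
```

```text
F [-1.3 -4.4 -6.2] Mtcp [-0.72  0.26 -0.14] Mpiv [-0.53 -0.18  0.13] pull 3.2 tilt 0.136 grip [590.3 -77.5 119.4] gripang -0.135 w 43.9 tcp [583.9 -77.5 166. ] yaw -3.122
F [-1.1 -4.5 -6.9] Mtcp [-0.76  0.27 -0.06] Mpiv [-0.57 -0.19  0.22] pull 3.5 tilt 0.123 grip [590.3 -77.5 120.2] gripang -0.122 w 43.7 tcp [584.5 -77.5 166.8] yaw -3.122
F [-1.1 -4.8 -7.4] Mtcp [-0.9   0.34  0.01] Mpiv [-0.69 -0.16  0.31] pull 2.9 tilt 0.11 grip [590.2 -77.5 120.9] gripang -0.109 w 43.9 tcp [585.  -77.5 167.6] yaw -3.122
F [-1.7 -5.6 -7. ] Mtcp [-0.84  0.34 -0.04] Mpiv [-0.59 -0.15  0.29] pull 2.7 tilt 0.098 grip [590.1 -77.5 121.5] gripang -0.098 w 43.6 tcp [585.5 -77.5 168.3] yaw -3.122
```

```bash
for k in 1 2; do python3 -m creep '0.0005 0 0.0008 0 0.0125 0 20;0 0 0 0 0 0 20' >/dev/null;python3 st.py|cut -c1-170
python3 -m creep '0.0006 0 0.0007 0 0.0125 0 20;0 0 0 0 0 0 20'>/dev/null;python3 st.py|cut -c1-170; done
```

```text
F [-1.  -4.9 -7.4] Mtcp [-0.83  0.37 -0.  ] Mpiv [-0.61 -0.12  0.29] pull 2.2 tilt 0.086 grip [590.1 -77.5 122.3] gripang -0.084 w 44.1 tcp [586.  -77.5 169.1] yaw -3.122
F [-3.2 -5.8 -6.1] Mtcp [-0.88  0.38  0.07] Mpiv [-0.62 -0.12  0.41] pull 2.1 tilt 0.073 grip [590.  -77.5 122.9] gripang -0.073 w 43.8 tcp [586.6 -77.5 169.8] yaw -3.122
F [-2.6 -4.5 -7.3] Mtcp [-0.87  0.3   0.04] Mpiv [-0.66 -0.25  0.3 ] pull 4.5 tilt 0.061 grip [590.  -77.5 123.7] gripang -0.06 w 43.8 tcp [587.1 -77.5 170.6] yaw -3.122
F [-2.9 -5.2 -6.7] Mtcp [-0.89  0.33  0.06] Mpiv [-0.65 -0.19  0.36] pull 3.4 tilt 0.048 grip [589.9 -77.5 124.3] gripang -0.048 w 43.8 tcp [587.7 -77.5 171.3] yaw -3.122
```

```bash
for k in 1 2; do python3 -m creep '0.0006 0 0.0007 0 0.0125 0 20;0 0 0 0 0 0 20' >/dev/null;python3 st.py|cut -c1-170
python3 -m creep '0.0006 0 0.0007 0 0.0125 0 20;0 0 0 0 0 0 20'>/dev/null;python3 st.py|cut -c1-170; done
```

```text
F [-2.6 -5.4 -6. ] Mtcp [-0.89  0.38  0.05] Mpiv [-0.64 -0.08  0.36] pull 1.4 tilt 0.036 grip [589.9 -77.5 125. ] gripang -0.036 w 43.7 tcp [588.2 -77.5 171.9] yaw -3.122
F [-2.7 -4.5 -7.8] Mtcp [-0.86  0.34  0.09] Mpiv [-0.64 -0.24  0.34] pull 4.3 tilt 0.023 grip [589.9 -77.5 125.5] gripang -0.026 w 43.7 tcp [588.8 -77.5 172.5] yaw -3.122
F [-3.5 -4.7 -8.1] Mtcp [-0.88  0.25  0.1 ] Mpiv [-0.65 -0.37  0.35] pull 6.8 tilt 0.011 grip [589.8 -77.5 126.1] gripang -0.016 w 43.7 tcp [589.3 -77.5 173.1] yaw -3.122
F [-3.  -6.  -8.1] Mtcp [-0.94  0.11  0.06] Mpiv [-0.65 -0.49  0.39] pull 8.8 tilt -0.002 grip [589.8 -77.5 126.6] gripang -0.007 w 43.8 tcp [589.9 -77.5 173.6] yaw -3.12
```

```bash
python3 -m creep '0 0 0 0 0 0 20;0 0 0 0 0 0 20' >/dev/null;python3 st.py|cut -c1-170
python3 -m creep '0.0003 0 0.0004 0 0.006 0 20;0 0 0 0 0 0 20'>/dev/null;python3 st.py|cut -c1-170;python3 -m creep '0 0 0 0 0 0 20'>/dev/null;python3 st.py|cut -c1-170
```

```text
F [-2.  -5.3 -9.3] Mtcp [-0.89  0.05  0.08] Mpiv [-0.62 -0.57  0.37] pull 10.4 tilt -0.001 grip [589.8 -77.5 126.6] gripang -0.007 w 43.2 tcp [589.9 -77.6 173.6] yaw -3.1
F [ -1.8  -5.2 -10.3] Mtcp [-0.95  0.04  0.01] Mpiv [-0.68 -0.62  0.29] pull 11.2 tilt -0.008 grip [589.8 -77.6 126.9] gripang -0.002 w 43.9 tcp [590.2 -77.6 173.9] yaw -
F [-2.  -5.6 -9.2] Mtcp [-0.86  0.06 -0.05] Mpiv [-0.57 -0.55  0.26] pull 10.0 tilt -0.008 grip [589.8 -77.6 126.8] gripang -0.003 w 43.8 tcp [590.1 -77.6 173.8] yaw -3.1
```

The torque has climbed clearly and the tool now lags its command, so the paddle is on its stop at about 0.39 rad. I'll ease back a hair, then swing the door about the estimated hinge at (651,109).

```bash
python3 - <<'E'
import numpy as np
z0=complex(-60.9,-186.6)
for k in range(31):
    d=z0*(np.exp(-1j*.05*(k+1))-np.exp(-1j*.05*k))/2; print(round(.05*k,2),"%.2f %.2f"%(d.real,d.imag),end=" | ")
E
python3 -m creep '-0.0002 0 -0.0003 0 -0.005 0 20;-0.0023 0.0008 0 0 0 -0.0125 20;0 0 0 0 0 0 20'>/dev/null;python3 st.py
python3 -m creep '-0.0023 0.0007 0 0 0 -0.0125 20;0 0 0 0 0 0 20'>/dev/null;python3 st.py
```

```text
0.0 -4.63 1.64 | 0.05 -4.54 1.87 | 0.1 -4.44 2.09 | 0.15 -4.33 2.31 | 0.2 -4.21 2.52 | 0.25 -4.08 2.73 | 0.3 -3.93 2.93 | 0.35 -3.78 3.13 | 0.4 -3.62 3.31 | 0.45 -3.45 3.49 | 0.5 -3.27 3.66 | 0.55 -3.09 3.81 | 0.6 -2.89 3.96 | 0.65 -2.69 4.10 | 0.7 -2.48 4.23 | 0.75 -2.27 4.35 | 0.8 -2.05 4.46 | 0.85 -1.82 4.56 | 0.9 -1.59 4.64 | 0.95 -1.36 4.72 | 1.0 -1.12 4.78 | 1.05 -0.88 4.83 | 1.1 -0.64 4.87 | 1.15 -0.39 4.89 | 1.2 -0.15 4.90 | 1.25 0.10 4.91 | 1.3 0.34 4.89 | 1.35 0.59 4.87 | 1.4 0.83 4.84 | 1.45 1.07 4.79 | 1.5 1.31 4.73 | F [-2.4 -6.  -9.6] Mtcp [-0.86  0.06 -0.04] Mpiv [-0.56 -0.61  0.31] pull 11.1 tilt -0.003 grip [587.3 -76.7 126.6] gripang -0.006 w 43.8 tcp [587.4 -76.7 173.6] yaw -3.135
F [ -2.8  -4.9 -10.9] Mtcp [-0.85  0.1  -0.07] Mpiv [-0.61 -0.7   0.23] pull 12.7 tilt -0.003 grip [585.  -75.9 126.7] gripang -0.005 w 43.7 tcp [585.1 -75.9 173.7] yaw 3.135
```

```bash
python3 -m creep '-0.0046 0.0017 -0.0003 0 0 -0.025 20;-0.0045 0.0018 0 0 0 -0.025 20;-0.0045 0.0019 0 0 0 -0.025 20;0 0 0 0 0 0 20'>/dev/null;python3 st.py
python3 -m creep '-0.0044 0.0021 0 0 0 -0.025 20;-0.0044 0.0021 0 0 0 -0.025 20;-0.0043 0.0023 0 0 0 -0.025 20;-0.0043 0.0023 0 0 0 -0.025 20;0 0 0 0 0 0 20'>/dev/null;python3 st.py
```

```text
F [ -1.5  -5.4 -10.4] Mtcp [-0.87  0.03 -0.25] Mpiv [-0.68 -0.82  0.16] pull 14.9 tilt -0.003 grip [571.  -70.3 126.6] gripang -0.005 w 44.1 tcp [571.2 -70.3 173.6] yaw 3.059
F [-0.5 -5.8 -9.8] Mtcp [-0.8   0.07 -0.3 ] Mpiv [-0.67 -0.86  0.25] pull 15.6 tilt -0.003 grip [553.6 -61.3 126.6] gripang -0.004 w 43.8 tcp [553.7 -61.3 173.6] yaw 2.959
```

```bash
python3 -m creep '-0.0042 0.0025 -0.0002 0 0 -0.025 20;-0.0042 0.0025 0 0 0 -0.025 20;-0.0041 0.0027 0 0 0 -0.025 20;-0.0041 0.0027 0 0 0 -0.025 20;0 0 0 0 0 0 20'>/dev/null;python3 st.py
python3 -m creep '-0.0039 0.0029 0 0 0 -0.025 20;-0.0039 0.0029 0 0 0 -0.025 20;-0.0038 0.0031 0 0 0 -0.025 20;-0.0038 0.0031 0 0 0 -0.025 20;0 0 0 0 0 0 20'>/dev/null;python3 st.py
python3 -m creep '-0.0036 0.0033 0 0 0 -0.025 20;-0.0036 0.0033 0 0 0 -0.025 20;-0.0034 0.0035 0 0 0 -0.025 20;-0.0034 0.0035 0 0 0 -0.025 20;0 0 0 0 0 0 20'>/dev/null;python3 st.py
```

```text
F [-1.6 -3.9 -9.2] Mtcp [-0.74  0.03 -0.34] Mpiv [-0.78 -1.04  0.12] pull 19.0 tilt -0.002 grip [537.1 -50.7 126.6] gripang -0.004 w 43.6 tcp [537.3 -50.7 173.6] yaw 2.86
F [ -2.3  -3.7 -10. ] Mtcp [-0.6   0.07 -0.25] Mpiv [-0.79 -1.27  0.29] pull 23.2 tilt -0.002 grip [522.  -38.6 126.7] gripang -0.003 w 43.7 tcp [522.1 -38.6 173.7] yaw 2.761
F [ -1.7  -3.6 -10.9] Mtcp [-0.52  0.13 -0.24] Mpiv [-0.9  -1.45  0.34] pull 26.4 tilt -0.002 grip [508.2 -25.  126.7] gripang -0.002 w 44.1 tcp [508.3 -25.1 173.7] yaw 2.661
```

```bash
python3 -m creep '-0.0033 0.0037 -0.0003 0 0 -0.025 20;-0.0033 0.0037 0 0 0 -0.025 20;-0.0031 0.0038 0 0 0 -0.025 20;-0.0031 0.0038 0 0 0 -0.025 20;-0.0029 0.004 0 0 0 -0.025 20;-0.0029 0.004 0 0 0 -0.025 20;0 0 0 0 0 0 20'>/dev/null;python3 st.py
python3 -m creep '-0.0027 0.0041 0 0 0 -0.025 20;-0.0027 0.0041 0 0 0 -0.025 20;-0.0025 0.0042 0 0 0 -0.025 20;-0.0025 0.0042 0 0 0 -0.025 20;-0.0023 0.0044 0 0 0 -0.025 20;-0.0023 0.0044 0 0 0 -0.025 20;0 0 0 0 0 0 20'>/dev/null;python3 st.py
python3 -m creep '-0.0020 0.0045 0 0 0 -0.025 20;-0.0020 0.0045 0 0 0 -0.025 20;-0.0018 0.0046 0 0 0 -0.025 20;-0.0018 0.0046 0 0 0 -0.025 20;-0.0016 0.0046 0 0 0 -0.025 20;-0.0016 0.0046 0 0 0 -0.025 20;0 0 0 0 0 0 20'>/dev/null;python3 st.py
```

```text
F [-1.2 -2.9 -8.7] Mtcp [-0.48  0.14 -0.27] Mpiv [-0.98 -1.27  0.27] pull 23.1 tilt -0.001 grip [489.9  -2.1 126.6] gripang -0.003 w 43.7 tcp [490.   -2.2 173.6] yaw 2.512
F [ -1.8  -0.9 -10.9] Mtcp [-0.26  0.   -0.27] Mpiv [-1.29 -1.93  0.06] pull 35.1 tilt -0.0 grip [475.3  23.3 126.6] gripang -0.002 w 43.7 tcp [475.4  23.2 173.6] yaw 2.362
F [ -0.3   0.1 -10.7] Mtcp [-0.27 -0.05 -0.2 ] Mpiv [-1.62 -2.01 -0.18] pull 36.5 tilt -0.0 grip [464.6  50.5 126.6] gripang -0.002 w 43.5 tcp [464.7  50.5 173.6] yaw 2.212
```

Forces stay small, so I'll finish the swing to about 1.55 rad.

```bash
python3 -m creep '-0.0014 0.0047 -0.0002 0 0 -0.025 20;-0.0014 0.0047 0 0 0 -0.025 20;-0.0011 0.0048 0 0 0 -0.025 20;-0.0011 0.0048 0 0 0 -0.025 20;-0.0009 0.0048 0 0 0 -0.025 20;-0.0009 0.0048 0 0 0 -0.025 20;0 0 0 0 0 0 20'>/dev/null;python3 st.py
python3 -m creep '-0.0006 0.0049 0 0 0 -0.025 20;-0.0006 0.0049 0 0 0 -0.025 20;-0.0004 0.0049 0 0 0 -0.025 20;-0.0004 0.0049 0 0 0 -0.025 20;-0.0001 0.0049 0 0 0 -0.025 20;-0.0001 0.0049 0 0 0 -0.025 20;0 0 0 0 0 0 20'>/dev/null;python3 st.py
python3 -m creep '0.0001 0.0049 0 0 0 -0.025 20;0.0001 0.0049 0 0 0 -0.025 20;0.0003 0.0049 0 0 0 -0.025 20;0.0003 0.0049 0 0 0 -0.025 20;0.0006 0.0049 0 0 0 -0.025 20;0.0006 0.0049 0 0 0 -0.025 20;0 0 0 0 0 0 20'>/dev/null;python3 st.py
python3 -m creep '0.0008 0.0048 0 0 0 -0.025 20;0.0008 0.0048 0 0 0 -0.025 20;0.0011 0.0048 0 0 0 -0.025 20;0.0011 0.0048 0 0 0 -0.025 20;0.0013 0.0047 0 0 0 -0.025 20;0.0013 0.0047 0 0 0 -0.025 20;0 0 0 0 0 0 20'>/dev/null;python3 st.py
```

```text
F [  1.3   0.4 -10.1] Mtcp [-0.21 -0.13 -0.14] Mpiv [-1.79 -1.97 -0.42] pull 35.8 tilt 0.001 grip [458.2  79.1 126.6] gripang -0.002 w 43.8 tcp [458.2  79.  173.6] yaw 2.062
F [  1.6   0.3 -11. ] Mtcp [-0.28 -0.21 -0.21] Mpiv [-2.31 -2.22 -0.57] pull 40.4 tilt 0.001 grip [456.  108.3 126.6] gripang -0.002 w 43.5 tcp [456.  108.2 173.6] yaw 1.912
F [ 3.1 -0.2 -9.6] Mtcp [-0.33 -0.37 -0.1 ] Mpiv [-2.37 -2.04 -0.73] pull 37.0 tilt 0.002 grip [458.3 137.6 126.6] gripang -0.002 w 43.9 tcp [458.2 137.5 173.6] yaw 1.762
F [  4.8  -1.6 -10.1] Mtcp [-0.42 -0.49 -0.06] Mpiv [-2.78 -2.09 -0.92] pull 38.0 tilt 0.002 grip [464.9 166.1 126.6] gripang -0.002 w 43.9 tcp [464.8 166.  173.6] yaw 1.612
```

```bash
python3 -m creep '0 0 0 0 0 0 50;0 0 0 0 0 0 55;0 0 0 0 0 0 62;0 0 0 0 0 0 70;0 0 0 0 0 0 85;0 0 0 0 0 0 100;0 0 0 0 0 0 100;0 0 0 0 0 0 100'; python3 st.py
python3 -m creep '0 0 0.006 0 0 0 100;0 0 0.01 0 0 0 100;0 0 0.015 0 0 0 100;0 0 0.02 0 0 0 100;0 0 0.025 0 0 0 100;0 0 0.03 0 0 0 100;0 0 0.03 0 0 0 100;0 0 0.03 0 0 0 100'; python3 -m creep '-0.02 0 0.01 0 0 0 100;-0.02 0 0 0 0 0 100;-0.02 0 0 0 0 0 100;-0.02 0 0 0 0 0 100;0 0 0 0 0 0 100;0 0 0 0 0 0 100'
python3 - <<'E'
from h import *
a=viewer.capture("scene")[:,:,::-1][80:320,130:430];b=viewer.capture("side")[:,:,::-1][80:320,120:420]
cv2.imwrite("pics/end.png",cv2.resize(np.hstack([a,b]),(800,320)))
E
```

```text
time: 15.1
tool_pos: [463.7, 166.0, 173.4]
tcp_rot: [3.141, -0.002, 1.611]
contact_force: [-0.3, -0.1, -0.8]
grip_width: 86.2
finger_force: 0.0
F [-0.3 -0.1 -0.8] Mtcp [-0.04  0.04  0.01] Mpiv [-0.21 -0.12  0.1 ] pull 2.1 tilt 0.0 grip [463.7 166.1 126.4] gripang -0.003 w 86.2 tcp [463.7 166.  173.4] yaw 1.611
time: 15.77
tool_pos: [463.3, 166.0, 341.3]
tcp_rot: [3.141, -0.002, 1.611]
contact_force: [1.4, 0.3, 0.8]
grip_width: 91.7
finger_force: 0.0
time: 16.27
tool_pos: [383.3, 166.1, 350.2]
tcp_rot: [3.14, -0.002, 1.612]
contact_force: [0.4, 0.3, 0.4]
grip_width: 91.8
finger_force: 0.0
```

View pics/end.png

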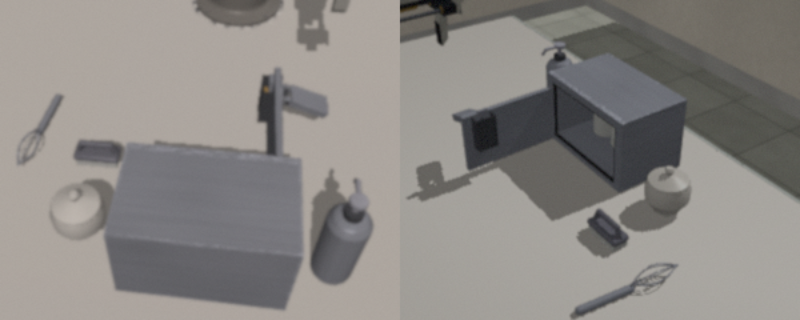

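The picture shows the door standing square to the front, running from (275,70) to (275,155) in the scene half. The paddle has dropped back, the gripper is clear, and the other things are where they were.

```bash
python3 -c "
from plant import order
print(order.close_job())"
```

```text
the job is handed in; nothing more can be done
None
```

The cupboard door stands open at about 1.55 rad, roughly square with the front. The paddle was lifted onto its stop by feel, held up through the swing, then let go and has dropped back; the other things on the sill look untouched, and the job is handed in at about 16 s.

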